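# Ready a belt tensioner for issue at the tool store counter

### The job

Get the belt tensioner on the counter ready for issue: of the two loose idler rollers, fit the one that slides down fully home on the stud of its arm, and put the one that will not go on into the returns tray. Then push the arm back against its spring, past the click of the ratchet pawl and on until it stands clear of the transport pin hole, and keep it there: the program finishes while still holding the arm back, off the pawl, so that a mate can put the pin in. Leave the other things on the counter alone.

Things in the scene. Friction and masses are not known exactly. Their poses are not given: they have to be found in the camera images.
- tensioner: Fixed belt tensioner on a grey painted steel plate 256 x 130 x 10 mm. Origin on the arm's vertical pivot axis, at counter level, near the plate's middle; there stands the round spring housing (72 mm wide) with the arm's hub on top (bolt head 72 mm high). The arm points to about its -x; on its +x side is the sliding pawl with a black knob, in a guide 68 mm high. The two stop posts are 58 mm high.
- stud (a point): The cast aluminium arm: level, 26 mm wide, top 62 mm up, swings about the pivot. This point lies at the roller's seat on the stud's axis, 110 mm from the pivot axis, 69 mm above the counter; x away from the pivot, z up the stud. Steel stud: 17 mm thick for 24 mm, then a nose tapering to 11 mm at 30 mm. A roller fully home has its origin 12 mm above this one.
- pin_hole (a point): Mouth of the transport pin hole (8.6 mm wide): top of an 18 mm thick steel boss on the plate, 44 mm above the counter, 75 mm from the pivot, in the arm's sweep (the arm passes over it).
- swing (a joint): Arm angle, rad: 0 at the front stop, growing as the arm is pushed back, clockwise seen from above (stud moves from the tensioner's -y side to its +y side); 0.80 at the back stop. The spring pushes back with about 5 N at the stud at 0, 11 N at 0.6. The pawl clicks in at about 0.43, and from then on stops the arm from returning farther than that; from 0.47 on the arm is clear of the pin hole.
- pawl (a joint): Slide of the ratchet pawl, m: 0 fully in (also once it has clicked in behind the tooth), up to about 0.007 while the tooth of the arm's hub lifts it; it springs in by itself.
- roller_1: Steel belt idler roller lying flat: 52 mm in diameter, 24 mm high, 0.1 to 0.2 kg; origin at its centre, 12 mm above what it lies on, z along the bore. Of the two, unmarked and in either place, one has a 19 mm bore and slides down the stud to its seat; the other has a 14 mm bore and stops on the stud's nose, its origin about 39 mm above the seat. Try them or look at the bores.
- roller_2: Steel belt idler roller lying flat: 52 mm in diameter, 24 mm high, 0.1 to 0.2 kg; origin at its centre, 12 mm above what it lies on, z along the bore. Of the two, unmarked and in either place, one has a 19 mm bore and slides down the stud to its seat; the other has a 14 mm bore and stops on the stud's nose, its origin about 39 mm above the seat. Try them or look at the bores.
- tray: Grey open returns tray, 170 x 150 mm, 40 mm high, walls and floor 4 mm, fixed on the counter. Origin at the centre of its underside, x along its 170 mm side.
- spanner: Bystander: steel spanner about 190 mm long, lying; origin near its middle.
- oiler: Bystander: oil can 66 mm in diameter, body 85 mm high, thin spout rising to 138 mm; origin under its centre.
- transport_pin: Bystander: steel T-handled pin 8 mm thick and 90 mm long, lying; origin in the middle of its length. Leave it: the mate puts it in.
- ledger: Bystander: closed blue ledger, 210 x 150 x 20 mm, lying; origin under its centre.
Mind the look-alikes: they are no part of the job. Leave any brown or green look-alike of the roller_2 alone.

How it is judged:
By the outcome, as a careful person would: the job done as asked, in the order asked, and still so for the second after the job is handed in, while the arm keeps its last pose, push and grip.
It also fails if it takes over 67 s, if anything falls off the work surface, if the arm or the gripper's body presses on something with over 40 N, if the wrist force passes 120 N, or if a joint passes its speed limit or range.

### The arm

A 6-joint arm with a two-finger parallel gripper is mounted at the origin on the work surface. World frame = base frame: x ahead of the robot, y to its left, z up, the work surface at z = 0. Lengths are in m, angles in degrees, forces in N, time in s.
With the tool pointing down it reaches from about 0.35 to 0.875 m from the base axis. Payload 4.2 kg.
Tool frame: the origin (TCP) lies on the centre line of the jaws, within the pads' length; the fingertips stand 19 mm ahead of it and the grasp point (between the pads) is the TCP; z points along the fingers, y is the line along which they close (so a half turn about z gives the same grasp; the last joint's range is limited). The gripper opens to 87 mm and grips with 3 to 60 N. Pads are 19 mm wide; open, the fingers measure 117 mm over their backs; the gripper's body (75 mm by 190 mm) begins 51 mm behind the grasp point.
Start: joints at [85.29, 22.042, 0.453, 0, -68.411, -14.817], TCP at [0.209, 0.589, 0.242] pointing down, gripper open.
Joint ranges: [-179.83, 179.83], [-69.29, 118.12], [-61.27, 80.66], [-181.25, 117.63], [-171.15, -9.14], [-177.46, 177.46]. Speed limits (degrees/s): [159.86, 159.86, 180, 180, 180, 180].

### API

Orientations are given as a 3x3 rotation matrix whose columns are the frame's x, y, z axes.
In Python, from station import sense, capture, finish_job, search_frame, masks_of gives the robot as it stands.
- The arm moves only by the tool drive_tool, never from a script. Its argument "rows" is a list of rows, each a list of 7 numbers: the opening in per cent of the stroke, from 0 (shut) to 100 (fully open), then the shift along the world's x, y, z in mm, then the turn, a rotation vector about the world's x, y, z in rad. In form: [[fingers, dx, dy, dz, wx, wy, wz], ...]. A call has 1 to 5 rows; each row shifts and turns the commanded pose from where the row before left it; what a row does not reach is not made up. A row lasts 1/12 s, in which the tool goes at most 41.7 mm and 7.16 degrees, less where a joint would pass 70% of its speed; a pose out of reach is approached as far as the arm can. A call is refused whole if a number of a shift passes 41.7 or a number of a turn 0.125, either way. A call with a gripper value outside its range is refused whole. The fingers move at their own pace and stop on an object; the grip force is fixed at half the most. Time passes only in rows, so rows that do not move let the fingers close. It gives the time, the measured TCP pose, the force, the opening and the grip force at its end, in the units of the state.
- sense(): the state, without advancing time (a new reading comes with each control period).
- capture(name): name is "scene" or "top"; returns a dict with "frame" (420x560x3 uint8, red, green, blue), "z_map" (420x560 float32, m along the optical axis (not along the pixel's ray), 0 where there is no reading), "fx", "fy", "cx", "cy" (pixels), "R" (3x3) and "t" (3): a world point X has camera coordinates R X + t. Camera axes: x right, y down, z forward; pixel columns grow to the right and rows downward; lengths in m; the calibration is good to about 2 mm. A picture is of the moment at which its call begins.
- finish_job(): hands the job in; it is judged then, once.
Trained networks look in a picture, given as the dict that the camera call returned (one of the last four; its "shot" number tells which), for a name from the list of things; names that differ only in an ending like _2 or _b are one class to them, and where a whole thing is asked for, a point or a joint stands for the part that bears it (a point fixed in the world has none). Each returns a list of dicts, best first, with "p" (0 to 1); they miss things now and then, are a little off and sometimes report something else, mostly with a low value. They report only what shows in the picture. A call takes as long as a camera call. They do not tell look-alikes from the thing itself.
- search_frame(label, picture): "xy" ([column, row] in pixels, amid what is visible of it).
- masks_of(label, picture): "region" (420x560 bool, what is visible of it) and "xy" ([column, row] in pixels, amid what is visible of it).
The state is a dict: "time_s": time; "joints": joint angles; "joint_velocities": joint speeds; "effort": joint torques, N m; "tcp_pos": TCP position; "ee_rot": TCP orientation; "wrist_force": force on the tool from outside, world axes, zero at the start; "moment": the same for the moment, N m; "gripper_width": opening from 0.0 (shut) to 1.0 (fully open); "gripper_force": force on a finger pad.
Only numpy, scipy, OpenCV 4.12 (cv2) and the standard library are available. Lean on these libraries where they do the work, as an engineer would, in place of code of your own. Each camera call takes 0.05 s, during which the arm holds its last target. There are 200 camera calls.

## Working session

There is one attempt and no reset: what is moved stays moved. The work goes in short steps, Python scripts to look and compute and a tool call to move; the robot and the scene stay as the last step left them, time stands still between calls to the robot, and variables do not carry over. Pictures are saved under pics/ and viewed, at most 10 in all, crops included, and the job is handed in when it is done.

Besides the shell and the picture viewer there is one more tool, called after "Emit:" by a JSON object that holds its "name" and its "arguments". drive_tool: Moves the arm, as the interface text tells. Its arguments: {"type":"object","properties":{"rows":{"type":"array"}},"required":["rows"]}

```bash
mkdir -p pics; cat > h.py <<'E'
import numpy as np, cv2
from station import sense, capture, finish_job, search_frame, masks_of
def px2w(p,c,r,z=None):
    if z is None: 
        d=p["z_map"][int(r),int(c)]
    ray=np.array([(c-p["cx"])/p["fx"],(r-p["cy"])/p["fy"],1.0])
    R=np.array(p["R"]);t=np.array(p["t"])
    o=-R.T@t; v=R.T@ray
    if z is None: return o+v*d
    return o+v*(z-o[2])/v[2]
def w2px(p,X):
    q=np.array(p["R"])@np.array(X)+np.array(p["t"]); return q[0]/q[2]*p["fx"]+p["cx"],q[1]/q[2]*p["fy"]+p["cy"]
def save(p,n): cv2.imwrite("pics/"+n,cv2.cvtColor(p["frame"],cv2.COLOR_RGB2BGR))
E
python3 - <<'E'
from h import *
np.set_printoptions(precision=3,suppress=True)
s=sense(); print(s["tcp_pos"],s["ee_rot"],s["time_s"],s["gripper_width"])
for n in("top","scene"):
    p=capture(n); save(p,n+"0.png"); print(n,p["fx"],-np.array(p["R"]).T@np.array(p["t"]))
    for l in("tensioner","stud","pawl","roller_1","tray","spanner","oiler","transport_pin","ledger"):
        for d in search_frame(l,p): 
            if d["p"]>.2: print(l,round(d["p"],2),np.round(d["xy"]),px2w(p,*d["xy"]))
E
```

```text
[0.209 0.589 0.24 ] [[ 0.942 -0.334 -0.001]
 [-0.334 -0.942 -0.002]
 [ 0.     0.002 -1.   ]] 0.0 1.0007219590257188
top 388.19115728041265 [0.336 0.017 1.03 ]
tensioner 0.84 [234. 173.] [0.63  0.121 0.061]
stud 0.74 [241. 172.] [0.633 0.105 0.061]
pawl 0.68 [229. 143.] [0.715 0.133 0.06 ]
pawl 0.26 [240. 172.] [0.632 0.107 0.064]
roller_1 0.93 [422. 254.] [ 0.401 -0.355  0.024]
roller_1 0.89 [350. 248.] [ 0.429 -0.173 -0.001]
roller_1 0.67 [412. 298.] [ 0.293 -0.316  0.024]
roller_1 0.61 [382. 286.] [ 0.325 -0.247  0.   ]
roller_1 0.59 [459. 280.] [ 0.33  -0.451  0.001]
tray 0.91 [382. 181.] [ 0.605 -0.277  0.004]
tray 0.45 [280. 263.] [0.397 0.014 0.001]
spanner 0.92 [161. 272.] [0.389 0.323 0.008]
spanner 0.56 [278. 264.] [0.394 0.018 0.005]
oiler 0.77 [316. 136.] [ 0.716 -0.097  0.08 ]
transport_pin 0.54 [280. 263.] [0.396 0.014 0.008]
ledger 0.91 [125. 184.] [0.628 0.419 0.019]
scene 532.62681098151 [1.24  1.056 0.986]
tensioner 0.97 [253. 267.] [0.668 0.156 0.038]
stud 0.58 [257. 250.] [0.638 0.127 0.064]
pawl 0.68 [252. 267.] [0.671 0.155 0.039]
pawl 0.53 [220. 268.] [0.73  0.086 0.012]
pawl 0.37 [259. 248.] [0.63  0.124 0.061]
roller_1 0.72 [254. 264.] [0.666 0.156 0.046]
roller_1 0.69 [267. 159.] [ 0.296 -0.332  0.015]
roller_1 0.66 [242. 150.] [ 0.342 -0.43   0.02 ]
roller_1 0.58 [231. 164.] [ 0.431 -0.356  0.024]
roller_1 0.58 [272. 172.] [ 0.337 -0.24   0.02 ]
roller_1 0.45 [264. 192.] [ 0.433 -0.148  0.022]
tray 0.84 [200. 189.] [ 0.581 -0.316 -0.004]
spanner 0.69 [374. 274.] [0.386 0.328 0.002]
oiler 0.96 [191. 229.] [ 0.736 -0.067  0.049]
transport_pin 0.47 [220. 270.] [0.763 0.145 0.064]
transport_pin 0.44 [300. 221.] [ 0.409  0.019 -0.003]
transport_pin 0.31 [325. 336.] [0.645 0.434 0.017]
ledger 0.79 [326. 336.] [0.645 0.436 0.019]
```

View pics/top0.png

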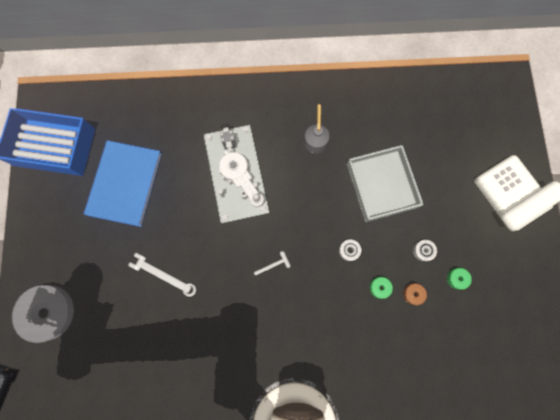

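```bash
python3 - <<'E'
import cv2,numpy as np
a=cv2.imread("pics/top0.png")
b=cv2.resize(a[215:325,320:490],(800,518),interpolation=cv2.INTER_CUBIC); cv2.imwrite("pics/rollers.png",b)
b=cv2.resize(a[120:220,180:310],(780,600),interpolation=cv2.INTER_CUBIC); cv2.imwrite("pics/tens.png",b)
E
```

```text
(no output)
```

View pics/rollers.png

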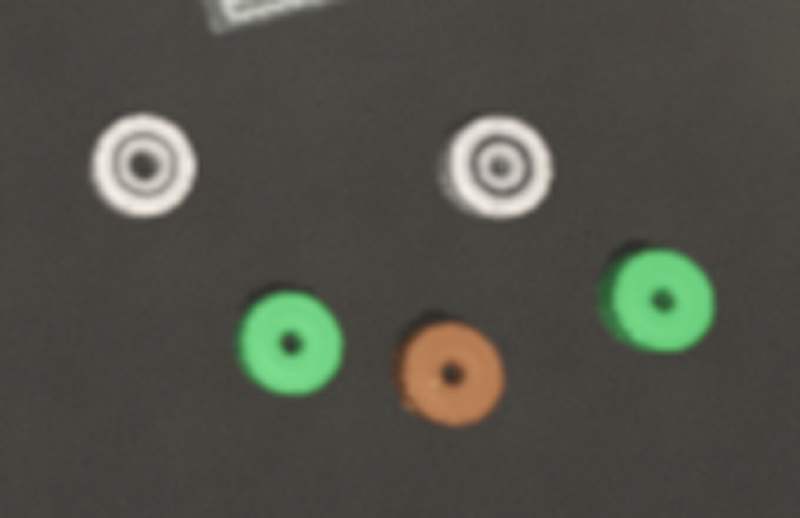

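View pics/tens.png

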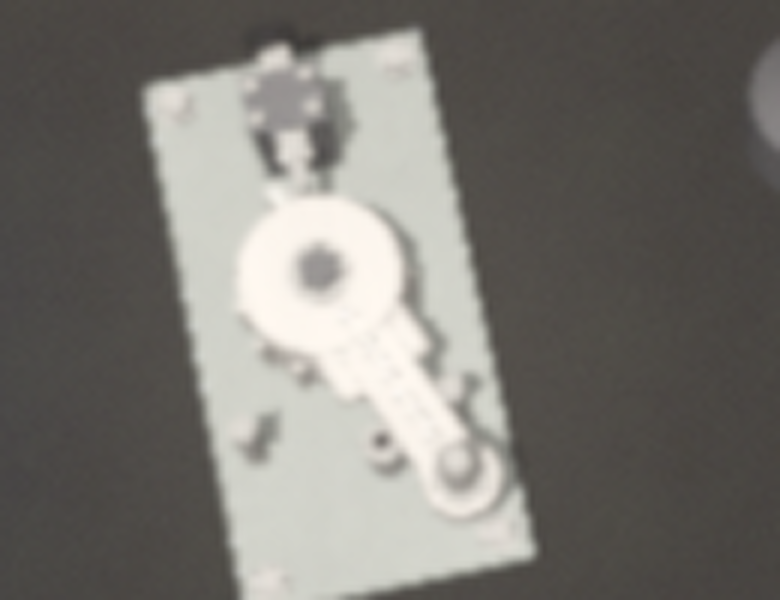

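Top view: silver rollers at (350,249) and (425,250) are the candidates. The look-alikes, to be left alone, are green (382,288), green (460,279) and brown (416,294). The left silver roller seems to have the wider bore, about 18 mm against 14 mm, so it goes on first. Arm stud is at about (257,197), pivot at (233,165), tray at (385,183). Next I refine these.

```bash
python3 - <<'E'
from h import *
np.set_printoptions(precision=4,suppress=True)
p=capture("top"); f=p["frame"]; g=cv2.cvtColor(f,cv2.COLOR_RGB2GRAY)
for l in("roller_1","tray","tensioner","stud"):
    for d in masks_of(l,p)[:3]:
        m=d["region"].astype(np.uint8); c=max(cv2.findContours(m,0,2)[0],key=cv2.contourArea)
        print(l,round(d["p"],2),cv2.minAreaRect(c),m.sum())
# roller top faces: bright threshold within crop
for (c,r) in((350,249),(425,250)):
    x0,y0=c-16,r-16; k=8
    u=cv2.resize(g[y0:y0+33,x0:x0+33],None,fx=k,fy=k,interpolation=cv2.INTER_CUBIC)
    h=cv2.HoughCircles(cv2.GaussianBlur(u,(0,0),3),cv2.HOUGH_GRADIENT,1,200,param1=80,param2=15,minRadius=60,maxRadius=95)
    for q in h[0][:1]:
        cc,rr=(q[0]+.5)/k-.5+x0,(q[1]+.5)/k-.5+y0; print("hough",cc,rr,q[2]/k,px2w(p,cc,rr,.024))
    print("row",g[int(round(rr)),int(round(cc))-11:int(round(cc))+12]); print("col",g[int(round(rr))-11:int(round(rr))+12,int(round(cc))])
    z=[px2w(p,a,int(round(rr)))[2] for a in range(int(round(cc))-6,int(round(cc))+7)]; print(np.array(z)*1000//1)
# pivot/stud
for n,(c,r,z) in dict(pivot=(233.2,164.6,.072),studtop=(256.6,197,.099)).items(): print(n,px2w(p,c,r,z))
P=[(px2w(p,c,r),(c,r)) for c in range(248,268) for r in range(188,208)]
S=np.array([w for w,_ in P if w[2]>.085]); print("stud pts>85mm",len(S),S.mean(0) if len(S) else 0, S[:,2].max() if len(S) else 0)
A=np.array([px2w(p,c,r) for c in range(205,270) for r in range(120,215)]); 
A7=A[(A[:,2]>.066)&(A[:,2]<.08)]; print("hub",len(A7),A7.mean(0))
for n,(c,r) in dict(a=(145/6+180,85/6+120),b=(420/6+180,30/6+120),c=(537/6+180,553/6+120)).items(): print(n,px2w(p,c,r,.01))
E
```

```text
roller_1 0.95 ((458.5, 278.5), (19.0, 23.0), 90.0) 405
roller_1 0.82 ((381.0, 287.5), (19.0, 22.0), 90.0) 370
roller_1 0.81 ((425.0, 250.0), (20.0, 22.0), 90.0) 380
tray 0.9 ((383.9541320800781, 183.01376342773438), (65.7068862915039, 60.630409240722656), 73.3007583618164) 3795
tensioner 0.95 ((234.7587432861328, 171.4488067626953), (95.35687255859375, 47.96603775024414), 77.07400512695312) 4188
tensioner 0.67 ((244.5723114013672, 177.94557189941406), (61.72376251220703, 25.587305068969727), 45.90938186645508) 1022
stud 0.89 ((244.11083984375, 176.95950317382812), (62.45612335205078, 26.243078231811523), 45.97101593017578) 995
hough 350.125 249.5 10.7625 [ 0.4214 -0.1692  0.024 ]
row [125 191 229 228 203 163 176 189 144  84  70  69  74  92 133 178 194 166
 177 218 231 220 153]
col [158 217 227 205 158 178 207 186 130  83  72  69  68  89 156 198 175 166
 212 233 234 181  98]
[28. 22. 26. -1. -3. -3.  2. -1. -1.  7. 19. 25. 23.]
hough 425.375 250.5 11.2 [ 0.4093 -0.3638  0.024 ]
row [110 149 204 230 217 181 126 138 180 178 124  95 108 118 154 190 190 148
 121 171 212 215 179]
col [113 182 219 207 160 108 145 195 192 152 113  95  99 150 189 178 124 136
 192 215 214 182 115]
[25. 22. 21. 22. 23. -3.  0.  2.  9. 15. 25. 22. 26.]
pivot [0.6501 0.1222 0.072 ]
studtop [0.5551 0.0637 0.099 ]
stud pts>85mm 41 [0.5456 0.0633 0.1411] 1.0304879170301866
hub 225 [0.6674 0.1172 0.0686]
a [0.7629 0.2076 0.01  ]
b [0.784  0.0791 0.01  ]
c [0.5327 0.0353 0.01  ]
```

Emit:
{"name": "drive_tool", "arguments": {"rows": [[100,22,-34,0,0,0,0.085],[100,22,-34,0,0,0,0.085],[100,22,-34,0,0,0,0.085],[100,22,-34,0,0,0,0.085],[100,22,-34,0,0,0,0]]}}

```text
time_s: 1.67
tcp_pos: [0.3195, 0.4174, 0.2418]
ee_rot: [[1.0, 0.003, 0.0], [0.003, -1.0, 0.0], [0.0, -0.0, -1.0]]
wrist_force: [0.5, 0.3, 1.0]
gripper_width: 1.0
gripper_force: 0.0
```

Emit:
{"name": "drive_tool", "arguments": {"rows": [[100,20,-36,0,0,0,0],[100,20,-36,0,0,0,0],[100,20,-36,0,0,0,0],[100,20,-36,0,0,0,0],[100,22,-36,0,0,0,0]]}}

```text
time_s: 2.08
tcp_pos: [0.421, 0.2376, 0.242]
ee_rot: [[1.0, -0.0, 0.001], [-0.0, -1.0, 0.001], [0.001, -0.001, -1.0]]
wrist_force: [0.7, 0.6, 0.5]
gripper_width: 0.999
gripper_force: 0.0
```

Emit:
{"name": "drive_tool", "arguments": {"rows": [[100,0,-40,0,0,0,0],[100,0,-40,0,0,0,0],[100,0,-40,0,0,0,0],[100,0,-40,0,0,0,0],[100,0,-40,-10,0,0,0]]}}

```text
time_s: 2.5
tcp_pos: [0.4214, 0.0381, 0.2335]
ee_rot: [[1.0, 0.0, 0.005], [0.0, -1.0, 0.002], [0.005, -0.002, -1.0]]
wrist_force: [0.8, 0.1, -0.4]
gripper_width: 1.0
gripper_force: 0.0
```

Emit:
{"name": "drive_tool", "arguments": {"rows": [[100,0,-40,-20,0,0,0],[100,0,-40,-20,0,0,0],[100,0,-40,-20,0,0,0],[100,0,-40,-20,0,0,0],[100,0,-28,-20,0,0,0]]}}

```text
time_s: 2.92
tcp_pos: [0.4205, -0.1399, 0.1368]
ee_rot: [[1.0, -0.002, 0.002], [-0.002, -1.0, -0.0], [0.002, 0.0, -1.0]]
wrist_force: [1.3, 0.4, 0.3]
gripper_width: 1.006
gripper_force: 0.0
```

Emit:
{"name": "drive_tool", "arguments": {"rows": [[100,0,-20,-30,0,0,0],[100,0,0,-30,0,0,0],[100,0,0,-25,0,0,0],[100,0,0,-18,0,0,0],[100,0,0,-6,0,0,0]]}}

```text
time_s: 3.33
tcp_pos: [0.4189, -0.1578, 0.0256]
ee_rot: [[1.0, -0.002, -0.005], [-0.002, -1.0, 0.0], [-0.005, -0.0, -1.0]]
wrist_force: [-0.0, 0.7, -0.3]
gripper_width: 1.0
gripper_force: 0.0
```

Emit:
{"name": "drive_tool", "arguments": {"rows": [[50,0,0,0,0,0,0],[50,0,0,0,0,0,0],[50,0,0,0,0,0,0],[50,0,0,0,0,0,0],[50,0,0,0,0,0,0]]}}

```text
time_s: 3.75
tcp_pos: [0.4213, -0.1576, 0.0291]
ee_rot: [[1.0, -0.0, 0.002], [-0.0, -1.0, -0.0], [0.002, 0.0, -1.0]]
wrist_force: [-0.6, -2.6, 1.2]
gripper_width: 0.705
gripper_force: 0.9
```

Emit:
{"name": "drive_tool", "arguments": {"rows": [[75,0,-4,0,0,0,0],[75,0,-5,0,0,0,0],[70,0,0,-7,0,0,0],[50,0,0,0,0,0,0],[50,0,0,0,0,0,0]]}}

```text
time_s: 4.17
tcp_pos: [0.4201, -0.1666, 0.0204]
ee_rot: [[1.0, -0.001, -0.001], [-0.001, -1.0, 0.0], [-0.001, -0.0, -1.0]]
wrist_force: [-0.1, 0.6, 0.5]
gripper_width: 0.622
gripper_force: 0.3
```

Emit:
{"name": "drive_tool", "arguments": {"rows": [[45,0,0,0,0,0,0],[45,0,0,0,0,0,0],[45,0,0,0,0,0,0],[45,0,0,0,0,0,0],[45,0,0,0,0,0,0]]}}

```text
time_s: 4.58
tcp_pos: [0.4205, -0.1665, 0.021]
ee_rot: [[1.0, -0.001, -0.0], [-0.001, -1.0, 0.0], [-0.0, -0.0, -1.0]]
wrist_force: [0.1, 0.0, -0.8]
gripper_width: 0.583
gripper_force: 30.0
```

Emit:
{"name": "drive_tool", "arguments": {"rows": [[40,0,0,20,0,0,0],[40,0,0,30,0,0,0],[40,0,10,35,0,0,0],[40,15,25,35,0,0,0],[40,18,28,15,0,0,0]]}}

```text
time_s: 5.0
tcp_pos: [0.4532, -0.1059, 0.1572]
ee_rot: [[1.0, -0.003, 0.006], [-0.003, -1.0, -0.0], [0.006, 0.0, -1.0]]
wrist_force: [1.0, -0.8, -1.0]
gripper_width: 0.587
gripper_force: 30.0
```

Emit:
{"name": "drive_tool", "arguments": {"rows": [[40,18,30,0,0,0,0],[40,18,30,0,0,0,0],[40,18,30,0,0,0,0],[40,18,30,0,0,0,0],[40,16,25,0,0,0,0]]}}

```text
time_s: 5.42
tcp_pos: [0.5409, 0.0414, 0.153]
ee_rot: [[1.0, 0.0, 0.0], [0.0, -1.0, 0.0], [0.0, -0.0, -1.0]]
wrist_force: [0.5, -0.1, -0.3]
gripper_width: 0.582
gripper_force: 30.0
```

Emit:
{"name": "drive_tool", "arguments": {"rows": [[40,10,15,0,0,0,0],[40,3,5,0,0,0,0],[40,0,0,0,0,0,0],[40,0,0,0,0,0,0]]}}

```text
time_s: 5.75
tcp_pos: [0.5524, 0.0589, 0.1525]
ee_rot: [[1.0, -0.001, -0.002], [-0.001, -1.0, -0.0], [-0.002, 0.0, -1.0]]
wrist_force: [-0.6, -0.3, -1.5]
gripper_width: 0.585
gripper_force: 30.0
```

```bash
python3 - <<'E'
from h import *
s=sense(); print(s["tcp_pos"])
p=capture("scene"); save(p,"s1.png")
q=w2px(p,[.5558,.0641,.099]); print(q, w2px(p,s["tcp_pos"]))
a=cv2.imread("pics/s1.png"); c,r=map(int,q)
cv2.imwrite("pics/s1c.png",cv2.resize(a[r-50:r+50,c-65:c+65],(780,600),interpolation=cv2.INTER_CUBIC)); print(c-65,r-50)
E
```

```text
[0.55242494 0.05889483 0.15250519]
(np.float64(269.0606019539835), np.float64(217.43327037443)) (np.float64(269.2425335846426), np.float64(200.4885808553842))
204 167
```

View pics/s1c.png

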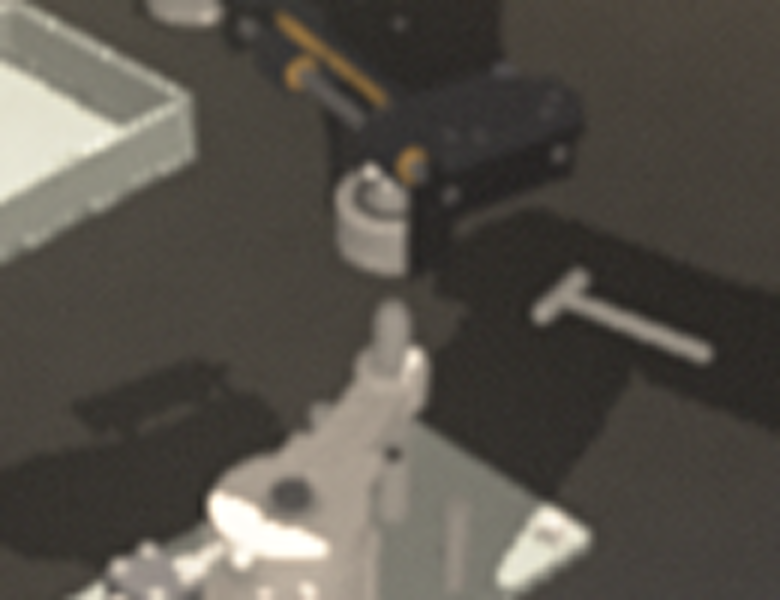

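Emit:
{"name": "drive_tool", "arguments": {"rows": [[40,3.4,5.2,-10,0,0,0],[40,0,0,-15,0,0,0],[40,0,0,-8,0,0,0],[40,0,0,-4,0,0,0],[40,0,0,0,0,0,0]]}}

```text
time_s: 6.22
tcp_pos: [0.5566, 0.0643, 0.1153]
ee_rot: [[1.0, -0.001, -0.001], [-0.001, -1.0, -0.0], [-0.001, 0.0, -1.0]]
wrist_force: [0.3, 0.8, -2.1]
gripper_width: 0.585
gripper_force: 30.0
```

Emit:
{"name": "drive_tool", "arguments": {"rows": [[40,0,0,-2,0,0,0],[40,0,0,-2,0,0,0],[40,0,0,0,0,0,0]]}}

```text
time_s: 6.47
tcp_pos: [0.5574, 0.0651, 0.1123]
ee_rot: [[1.0, -0.001, 0.002], [-0.001, -1.0, 0.001], [0.002, -0.001, -1.0]]
wrist_force: [1.7, 2.7, -0.3]
gripper_width: 0.586
gripper_force: 30.0
```

Emit:
{"name": "drive_tool", "arguments": {"rows": [[40,0.6,0.8,-3,0,0,0],[40,0,0,-3,0,0,0],[40,0,0,-3,0,0,0],[40,0,0,0,0,0,0]]}}

```text
time_s: 6.8
tcp_pos: [0.5572, 0.0654, 0.1023]
ee_rot: [[1.0, -0.001, -0.0], [-0.001, -1.0, 0.0], [-0.0, -0.0, -1.0]]
wrist_force: [2.0, 2.2, -3.1]
gripper_width: 0.586
gripper_force: 30.0
```

Emit:
{"name": "drive_tool", "arguments": {"rows": [[40,0,0,-3,0,0,0],[40,0,0,-3,0,0,0],[40,0,0,0,0,0,0]]}}

```text
time_s: 7.05
tcp_pos: [0.5572, 0.0654, 0.0964]
ee_rot: [[1.0, -0.001, -0.0], [-0.001, -1.0, 0.0], [-0.0, -0.0, -1.0]]
wrist_force: [0.9, 2.7, -3.3]
gripper_width: 0.581
gripper_force: 30.0
```

Emit:
{"name": "drive_tool", "arguments": {"rows": [[40,0,0.5,-3,0,0,0],[40,0,0,-2,0,0,0],[40,0,0,0,0,0,0]]}}

```text
time_s: 7.3
tcp_pos: [0.5571, 0.0655, 0.0914]
ee_rot: [[1.0, -0.001, -0.001], [-0.001, -1.0, -0.0], [-0.001, 0.0, -1.0]]
wrist_force: [0.3, 1.1, -1.8]
gripper_width: 0.588
gripper_force: 30.0
```

Emit:
{"name": "drive_tool", "arguments": {"rows": [[40,0,0,-1,0,0,0],[40,0,0,-1,0,0,0],[40,0,0,0,0,0,0]]}}

```text
time_s: 7.55
tcp_pos: [0.5571, 0.0656, 0.0898]
ee_rot: [[1.0, -0.001, -0.001], [-0.001, -1.0, -0.0], [-0.001, 0.0, -1.0]]
wrist_force: [1.1, -0.1, -2.0]
gripper_width: 0.585
gripper_force: 30.0
```

Emit:
{"name": "drive_tool", "arguments": {"rows": [[40,0,0,-1,0,0,0],[85,0,0,0,0,0,0],[85,0,0,0,0,0,0],[85,0,0,0,0,0,0],[85,0,0,0,0,0,0]]}}

```text
time_s: 7.97
tcp_pos: [0.5573, 0.0657, 0.089]
ee_rot: [[1.0, -0.001, -0.0], [-0.001, -1.0, -0.0], [-0.0, 0.0, -1.0]]
wrist_force: [-0.0, 0.5, -0.9]
gripper_width: 0.795
gripper_force: 0.0
```

Emit:
{"name": "drive_tool", "arguments": {"rows": [[90,0,0,25,0,0,0],[90,0,0,35,0,0,0],[90,0,-10,20,0,0,0],[90,-10,-30,0,0,0,0],[90,-12,-35,0,0,0,0]]}}

```text
time_s: 8.38
tcp_pos: [0.5367, -0.0086, 0.1708]
ee_rot: [[1.0, 0.002, 0.005], [0.002, -1.0, 0.001], [0.005, -0.001, -1.0]]
wrist_force: [0.6, -0.6, -0.7]
gripper_width: 0.898
gripper_force: 0.0
```

Emit:
{"name": "drive_tool", "arguments": {"rows": [[90,-12,-35,0,0,0,0],[90,-12,-35,0,0,0,0],[90,-12,-35,0,0,0,0],[90,-12,-35,0,0,0,0],[90,-12,-35,0,0,0,0]]}}

```text
time_s: 8.8
tcp_pos: [0.4744, -0.1857, 0.1692]
ee_rot: [[1.0, -0.0, 0.0], [-0.0, -1.0, -0.0], [0.0, 0.0, -1.0]]
wrist_force: [0.6, -0.3, -0.5]
gripper_width: 0.9
gripper_force: 0.0
```

Emit:
{"name": "drive_tool", "arguments": {"rows": [[90,-13,-36,0,0,0,0],[90,-13,-36,0,0,0,0],[90,-13,-36,0,0,0,0],[90,-13,-36,0,0,0,0],[90,0,0,0,0,0,0]]}}

```text
time_s: 9.22
tcp_pos: [0.4211, -0.3328, 0.1688]
ee_rot: [[1.0, -0.007, -0.001], [-0.007, -1.0, -0.001], [-0.001, 0.001, -1.0]]
wrist_force: [1.3, -0.3, 0.5]
gripper_width: 0.898
gripper_force: 0.0
```

```bash
python3 - <<'E'
from h import *
s=sense(); print(s["tcp_pos"],s["time_s"])
p=capture("scene"); save(p,"s2.png")
a=cv2.imread("pics/s2.png"); c,r=map(int,w2px(p,[.5558,.0641,.099]))
cv2.imwrite("pics/s2c.png",cv2.resize(a[r-50:r+50,c-65:c+65],(780,600),interpolation=cv2.INTER_CUBIC))
for z in(.069,.093,.099):
  print(z,[(np.round((v[0]-c+65)*6),np.round((v[1]-r+50)*6)) for v in [w2px(p,[.5571,.0652,z])]])
E
```

```text
[ 0.42105937 -0.33283887  0.1688225 ] 9.2167
0.069 [(np.float64(389.0), np.float64(356.0))]
0.093 [(np.float64(389.0), np.float64(315.0))]
0.099 [(np.float64(389.0), np.float64(305.0))]
```

View pics/s2c.png

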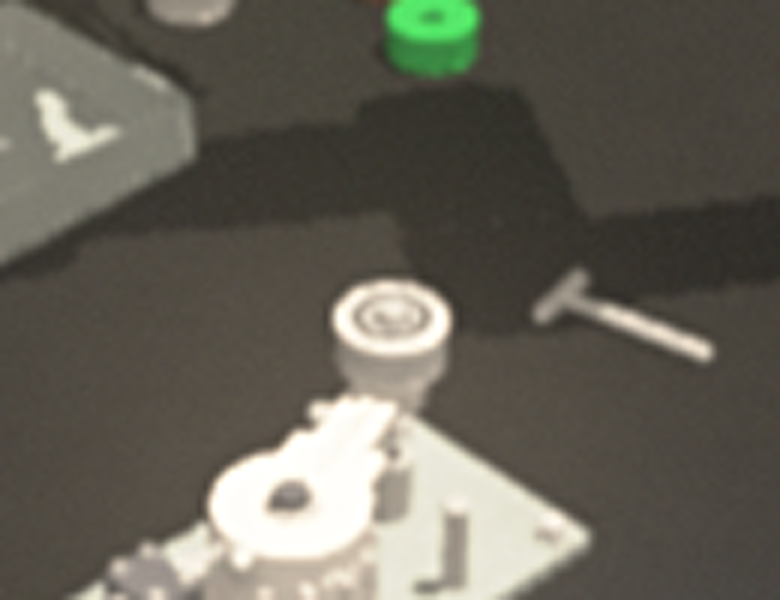

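The fitted roller's top face is at crop (391,318), where (389,315) is expected for a roller fully home, so it is seated. Now the other silver roller.

Emit:
{"name": "drive_tool", "arguments": {"rows": [[90,-6,-15,-10,0,0,0],[90,-6,-16,-25,0,0,0],[90,0,0,-35,0,0,0],[90,0,0,-35,0,0,0],[90,0,0,-30,0,0,0]]}}

```text
time_s: 9.68
tcp_pos: [0.4111, -0.3584, 0.0324]
ee_rot: [[1.0, -0.001, -0.0], [-0.001, -1.0, 0.0], [-0.0, -0.0, -1.0]]
wrist_force: [0.2, -0.5, -0.2]
gripper_width: 0.898
gripper_force: 0.0
```

Emit:
{"name": "drive_tool", "arguments": {"rows": [[90,0,0,-8,0,0,0],[90,0,0,0,0,0,0],[90,0,0,0,0,0,0]]}}

```text
time_s: 9.93
tcp_pos: [0.4124, -0.3592, 0.0268]
ee_rot: [[1.0, 0.001, 0.001], [0.001, -1.0, -0.001], [0.001, 0.001, -1.0]]
wrist_force: [0.2, 0.4, 0.4]
gripper_width: 0.905
gripper_force: 0.0
```

Emit:
{"name": "drive_tool", "arguments": {"rows": [[80,-2,-4,-3,0,0,0],[60,0,0,-2,0,0,0],[45,0,0,0,0,0,0],[45,0,0,0,0,0,0],[45,0,0,0,0,0,0]]}}

```text
time_s: 10.35
tcp_pos: [0.4098, -0.3637, 0.0219]
ee_rot: [[1.0, -0.001, 0.002], [-0.001, -1.0, -0.001], [0.002, 0.001, -1.0]]
wrist_force: [-0.2, -1.8, 0.7]
gripper_width: 0.605
gripper_force: 0.8
```

Emit:
{"name": "drive_tool", "arguments": {"rows": [[45,0,0,0,0,0,0],[45,0,0,0,0,0,0],[45,0,0,0,0,0,0],[40,0,0,0,0,0,0],[40,0,0,0,0,0,0]]}}

```text
time_s: 10.77
tcp_pos: [0.4098, -0.3637, 0.0218]
ee_rot: [[1.0, -0.0, 0.001], [-0.0, -1.0, -0.001], [0.001, 0.001, -1.0]]
wrist_force: [-1.3, 0.1, 5.3]
gripper_width: 0.589
gripper_force: 30.0
```

Emit:
{"name": "drive_tool", "arguments": {"rows": [[40,0,0,20,0,0,0],[40,0,0,35,0,0,0],[40,5,3,35,0,0,0],[40,25,10,15,0,0,0],[40,30,13,0,0,0,0]]}}

```text
time_s: 11.18
tcp_pos: [0.4705, -0.3382, 0.1303]
ee_rot: [[1.0, -0.003, 0.007], [-0.003, -1.0, -0.003], [0.007, 0.003, -1.0]]
wrist_force: [1.3, -1.3, -2.3]
gripper_width: 0.591
gripper_force: 30.0
```

Emit:
{"name": "drive_tool", "arguments": {"rows": [[40,30,13,0,0,0,0],[40,30,13,0,0,0,0],[40,30,13,0,0,0,0],[40,30,13,0,0,0,0],[40,12,5,0,0,0,0]]}}

```text
time_s: 11.6
tcp_pos: [0.6043, -0.278, 0.1246]
ee_rot: [[1.0, 0.002, 0.0], [0.002, -1.0, 0.001], [0.0, -0.001, -1.0]]
wrist_force: [0.1, -1.3, -1.2]
gripper_width: 0.59
gripper_force: 30.0
```

```bash
python3 - <<'E'
from h import *
s=sense(); print(s["tcp_pos"],s["time_s"],s["gripper_force"],s["gripper_width"])
p=capture("top")
print(px2w(p,384,183,.02),[px2w(p,*q,.04) for q in((349,161),(404,147),(422,205),(365,220))])
p=capture("scene"); save(p,"s3.png"); print(w2px(p,s["tcp_pos"]))
E
```

```text
[ 0.6043288  -0.27798511  0.12459512] 11.6 29.999060416594148 0.5895812623926973
[ 0.595614   -0.27637407  0.02      ] [array([ 0.65556031, -0.18335457,  0.04      ]), array([ 0.68768292, -0.33467485,  0.04      ]), array([ 0.52648942, -0.36364784,  0.04      ]), array([ 0.49422467, -0.21125163,  0.04      ])]
(np.float64(195.96962779439627), np.float64(162.3097652015926))
```

View pics/s3.png

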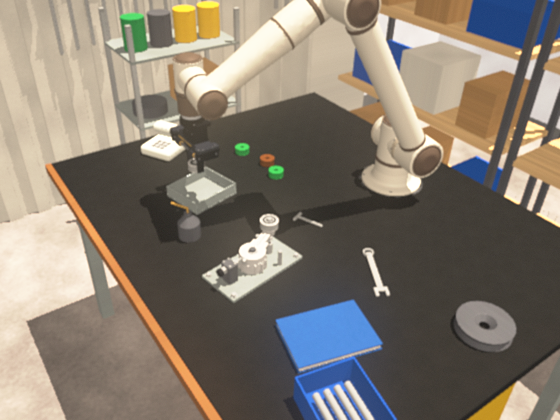

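Scene view: the second roller is held over the tray at (196,170), the first sits on the stud at (269,222), and the bystanders have not moved. Lower it and release.

Emit:
{"name": "drive_tool", "arguments": {"rows": [[40,-6,2,-20,0,0,0],[40,-4,0,-25,0,0,0],[40,0,0,-25,0,0,0],[40,0,0,-18,0,0,0],[40,0,0,0,0,0,0]]}}

```text
time_s: 12.12
tcp_pos: [0.5862, -0.2776, 0.0329]
ee_rot: [[1.0, -0.003, -0.011], [-0.003, -1.0, 0.004], [-0.011, -0.004, -1.0]]
wrist_force: [-0.4, 0.3, -1.9]
gripper_width: 0.592
gripper_force: 30.0
```

Emit:
{"name": "drive_tool", "arguments": {"rows": [[40,0,0,-4,0,0,0],[40,0,0,0,0,0,0]]}}

```text
time_s: 12.28
tcp_pos: [0.591, -0.2787, 0.0344]
ee_rot: [[1.0, -0.001, 0.0], [-0.001, -1.0, -0.0], [0.0, 0.0, -1.0]]
wrist_force: [-0.4, -0.1, -1.3]
gripper_width: 0.593
gripper_force: 30.0
```

Emit:
{"name": "drive_tool", "arguments": {"rows": [[40,0,0,-4,0,0,0],[40,0,0,-1,0,0,0],[75,0,0,0,0,0,0],[75,0,0,0,0,0,0],[75,0,0,0,0,0,0]]}}

```text
time_s: 12.7
tcp_pos: [0.5919, -0.2784, 0.03]
ee_rot: [[1.0, -0.0, 0.002], [-0.0, -1.0, -0.001], [0.002, 0.001, -1.0]]
wrist_force: [-0.8, 1.3, -0.6]
gripper_width: 0.715
gripper_force: 0.0
```

Emit:
{"name": "drive_tool", "arguments": {"rows": [[75,0,0,20,0,0,0],[75,0,0,35,0,0,0],[90,0,0,40,0,0,0],[90,-5,15,30,0,0,0],[90,-5,30,0,0,0,0]]}}

```text
time_s: 13.12
tcp_pos: [0.5857, -0.2363, 0.1626]
ee_rot: [[1.0, -0.003, 0.016], [-0.003, -1.0, -0.005], [0.016, 0.005, -1.0]]
wrist_force: [2.1, 0.4, 1.1]
gripper_width: 0.873
gripper_force: 0.0
```

Emit:
{"name": "drive_tool", "arguments": {"rows": [[90,-5,35,0,0,0,0],[90,-5,35,0,0,0,0],[90,-5,35,0,0,0,0],[90,-5,35,0,0,0,0],[90,-4,35,0,0,0,0]]}}

```text
time_s: 13.53
tcp_pos: [0.557, -0.0567, 0.1549]
ee_rot: [[1.0, -0.001, 0.002], [-0.001, -1.0, 0.0], [0.002, -0.0, -1.0]]
wrist_force: [-0.1, 0.1, 1.0]
gripper_width: 0.898
gripper_force: 0.0
```

Emit:
{"name": "drive_tool", "arguments": {"rows": [[90,0,35,0,0,0,0],[90,0,35,0,0,0,0],[90,0,30,0,0,0,0],[90,0,15,0,0,0,0],[90,0,0,0,0,0,0]]}}

```text
time_s: 13.95
tcp_pos: [0.5578, 0.0599, 0.1549]
ee_rot: [[1.0, 0.004, 0.002], [0.004, -1.0, 0.001], [0.002, -0.001, -1.0]]
wrist_force: [0.5, -0.3, 1.1]
gripper_width: 0.904
gripper_force: 0.0
```

```bash
python3 - <<'E'
from h import *
s=sense(); print(s["tcp_pos"],s["time_s"])
p=capture("scene")
for d in search_frame("roller_2",p): print(d["p"],d["xy"],px2w(p,*d["xy"]))
save(p,"s4.png"); a=cv2.imread("pics/s4.png")[140:260,140:300]
cv2.imwrite("pics/s4c.png",cv2.resize(a,(800,600),interpolation=cv2.INTER_CUBIC))
E
```

```text
[0.55781969 0.05991431 0.15486545] 13.95
0.57 [268.9, 223.2] [0.56640048 0.07910129 0.09255969]
0.47 [199.4, 188.3] [ 0.60079482 -0.27485853  0.02665259]
0.44 [240.8, 146.9] [ 0.32737026 -0.46149754  0.01259599]
```

View pics/s4c.png

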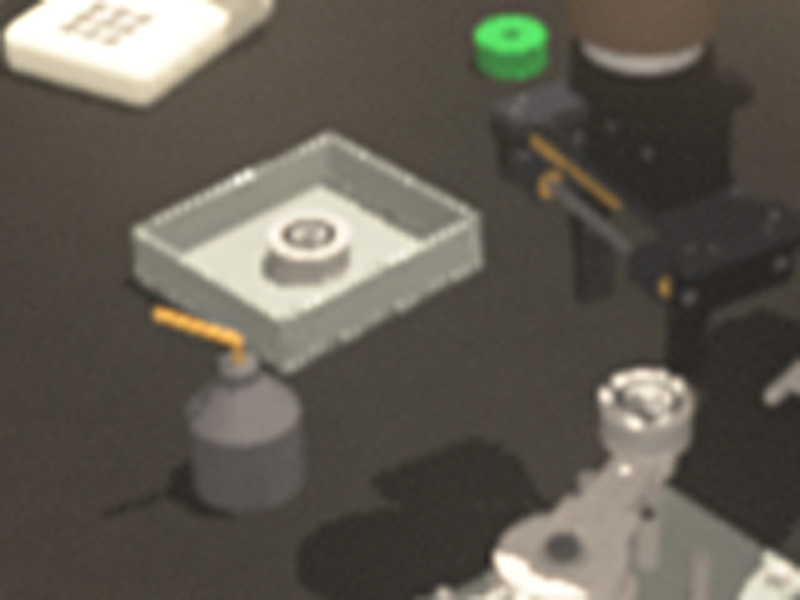

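The rejected roller lies in the tray at crop (307,245), and the fitted one is on the stud. Now I grip the fitted roller and push the arm back.

Emit:
{"name": "drive_tool", "arguments": {"rows": [[90,0,5,-20,0,0,0],[90,0,0,-20,0,0,0],[90,0,0,-15,0,0,0],[90,0,0,-5,0,0,0],[90,0,0,0,0,0,0]]}}

```text
time_s: 14.47
tcp_pos: [0.5565, 0.0604, 0.0929]
ee_rot: [[1.0, -0.002, -0.003], [-0.002, -1.0, -0.001], [-0.003, 0.001, -1.0]]
wrist_force: [0.6, 0.2, -0.0]
gripper_width: 0.896
gripper_force: 0.0
```

Emit:
{"name": "drive_tool", "arguments": {"rows": [[70,0,0,0,0,0,0],[70,0,0,0,0,0,0],[70,0,0,0,0,0,0]]}}

```text
time_s: 14.72
tcp_pos: [0.5581, 0.0618, 0.0952]
ee_rot: [[1.0, -0.001, 0.002], [-0.001, -1.0, 0.001], [0.002, -0.001, -1.0]]
wrist_force: [0.5, 0.1, -0.0]
gripper_width: 0.762
gripper_force: 0.0
```

Emit:
{"name": "drive_tool", "arguments": {"rows": [[70,0,3.5,-3,0,0,0],[65,0,0,-2,0,0,0],[45,0,0,0,0,0,0],[45,0,0,0,0,0,0],[45,0,0,0,0,0,0]]}}

```text
time_s: 15.13
tcp_pos: [0.5572, 0.0655, 0.0889]
ee_rot: [[1.0, -0.001, -0.0], [-0.001, -1.0, 0.0], [-0.0, -0.0, -1.0]]
wrist_force: [-0.9, 1.5, -0.4]
gripper_width: 0.585
gripper_force: 30.0
```

Emit:
{"name": "drive_tool", "arguments": {"rows": [[40,0,0,0,0,0,0],[40,0,0,0,0,0,0],[40,0,0,0,0,0,0]]}}

```text
time_s: 15.38
tcp_pos: [0.5572, 0.0655, 0.0889]
ee_rot: [[1.0, -0.001, -0.0], [-0.001, -1.0, 0.0], [-0.0, -0.0, -1.0]]
wrist_force: [-0.4, 1.8, -1.4]
gripper_width: 0.583
gripper_force: 30.0
```

Emit:
{"name": "drive_tool", "arguments": {"rows": [[40,-2.6,4.8,0,0,0,0],[40,-2.6,4.8,0,0,0,0],[40,-2.2,5,0,0,0,0],[40,-2.1,5,0,0,0,0],[40,0,0,0,0,0,0]]}}

```text
time_s: 15.8
tcp_pos: [0.5485, 0.0826, 0.0893]
ee_rot: [[1.0, 0.0, 0.001], [0.0, -1.0, -0.004], [0.001, 0.004, -1.0]]
wrist_force: [4.9, -10.2, -1.5]
gripper_width: 0.585
gripper_force: 30.0
```

Emit:
{"name": "drive_tool", "arguments": {"rows": [[40,-1.6,5.2,0,0,0,0],[40,-1.6,5.3,0,0,0,0],[40,-1.1,5.4,0,0,0,0],[40,-1,5.3,0,0,0,0],[40,0,0,0,0,0,0]]}}

```text
time_s: 16.22
tcp_pos: [0.5411, 0.093, 0.089]
ee_rot: [[1.0, 0.001, -0.01], [0.0, -1.0, -0.022], [-0.01, 0.022, -1.0]]
wrist_force: [15.4, -49.7, 0.4]
gripper_width: 0.593
gripper_force: 30.7
```

Emit:
{"name": "drive_tool", "arguments": {"rows": [[40,-0.6,5.4,0,0,0,0],[40,-0.5,5.5,0,0,0,0],[40,0,5.4,0,0,0,0],[40,0,5.5,0,0,0,0],[40,0,0,0,0,0,0]]}}

```text
time_s: 16.63
tcp_pos: [0.5399, 0.1117, 0.0885]
ee_rot: [[1.0, 0.001, -0.012], [0.0, -1.0, -0.026], [-0.012, 0.026, -1.0]]
wrist_force: [18.6, -61.0, -2.1]
gripper_width: 0.987
gripper_force: 30.3
```

Emit:
{"name": "drive_tool", "arguments": {"rows": [[40,0,0,0,0,0,0],[40,0,0,0,0,0,0]]}}

```text
time_s: 16.8
tcp_pos: [0.5399, 0.1111, 0.0885]
ee_rot: [[1.0, 0.0, -0.012], [-0.0, -1.0, -0.026], [-0.012, 0.026, -1.0]]
wrist_force: [19.8, -60.8, -1.7]
gripper_width: 0.971
gripper_force: 30.3
```

```bash
python3 - <<'E'
from h import *
s=sense(); print(s["tcp_pos"],s["time_s"],s["wrist_force"],s["moment"],s["gripper_width"])
p=capture("scene")
save(p,"s5.png"); a=cv2.imread("pics/s5.png")[170:305,180:360]
t=capture("top"); save(t,"t5.png"); b=cv2.imread("pics/t5.png")[115:235,170:330]
cv2.imwrite("pics/s5c.png",np.hstack([cv2.resize(a,(400,300),interpolation=cv2.INTER_CUBIC),cv2.resize(b,(400,300),interpolation=cv2.INTER_CUBIC)]).repeat(1,0))
cv2.imwrite("pics/s5d.png",cv2.resize(a,(800,600),interpolation=cv2.INTER_CUBIC))
for r in masks_of("stud",t)[:1]: print(r["xy"],r["p"])
E
```

```text
[0.53994141 0.11112172 0.08853296] 16.8 [ 19.77720381 -60.80736117  -1.74098326] [-17.43764919  -5.78864254   0.71442888] 0.9713132590889278
[243.3, 161.3] 0.56
```

View pics/s5d.png

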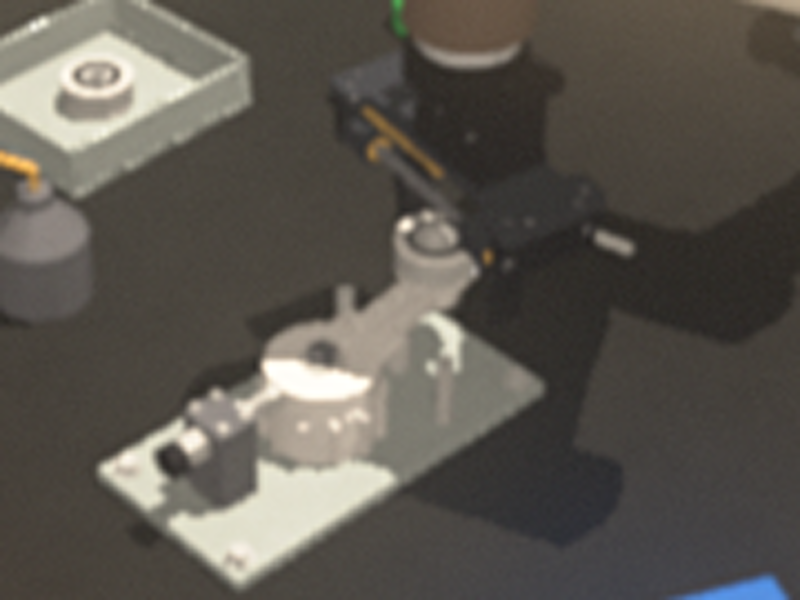

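```bash
python3 - <<'E'
from h import *
t=cv2.imread("pics/t5.png")[125:205,195:275]; o=cv2.imread("pics/top0.png")[125:205,195:275]
cv2.imwrite("pics/cmp.png",np.hstack([cv2.resize(x,(400,400),interpolation=cv2.INTER_CUBIC) for x in (o,t)]))
p=capture("scene"); print(px2w(p,276.9,222.5,.093), px2w(p,180+322/4.444,170+352/4.444,.072))
E
```

```text
[0.54622222 0.08912939 0.093     ] [0.65237565 0.12820536 0.072     ]
```

View pics/cmp.png

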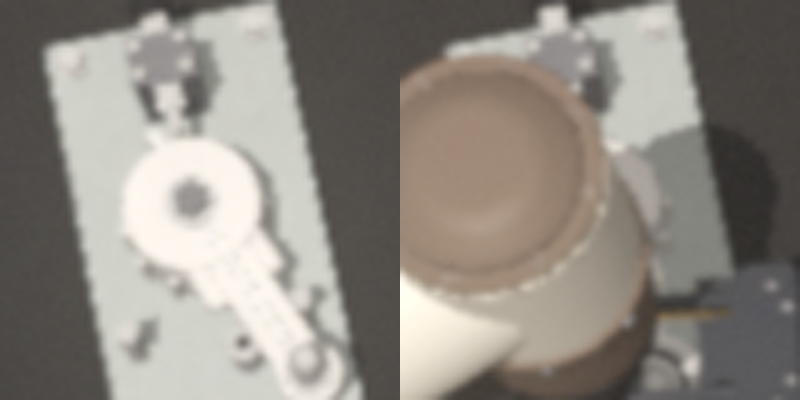

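The tooth on the hub (left crop (157,135)) has reached the pawl tip and stalled there, and the jaws were forced open. I back off, regrip, and retry slowly with force readings.

Emit:
{"name": "drive_tool", "arguments": {"rows": [[40,1,-6,0,0,0,0],[40,1,-6,0,0,0,0],[40,1,-6,0,0,0,0],[40,1,-6,0,0,0,0],[40,0,0,0,0,0,0]]}}

```text
time_s: 17.42
tcp_pos: [0.5423, 0.0982, 0.0886]
ee_rot: [[1.0, -0.005, -0.009], [-0.005, -1.0, -0.007], [-0.009, 0.007, -1.0]]
wrist_force: [-3.7, -10.8, 4.1]
gripper_width: 0.582
gripper_force: 29.9
```

Emit:
{"name": "drive_tool", "arguments": {"rows": [[40,2,-6,0,0,0,0],[40,2,-6,0,0,0,0],[40,0,0,0,0,0,0],[40,0,0,0,0,0,0]]}}

```text
time_s: 17.75
tcp_pos: [0.5463, 0.0878, 0.0886]
ee_rot: [[1.0, -0.002, -0.008], [-0.002, -1.0, -0.007], [-0.008, 0.007, -1.0]]
wrist_force: [-1.3, -12.4, 2.4]
gripper_width: 0.58
gripper_force: 29.9
```

Emit:
{"name": "drive_tool", "arguments": {"rows": [[40,-0.6,2,0,0,0,0],[40,-0.6,2,0,0,0,0],[40,-0.6,2,0,0,0,0],[40,0,0,0,0,0,0]]}}

```text
time_s: 18.08
tcp_pos: [0.5438, 0.094, 0.0886]
ee_rot: [[1.0, -0.002, -0.01], [-0.002, -1.0, -0.007], [-0.01, 0.007, -1.0]]
wrist_force: [-3.8, -10.0, 4.4]
gripper_width: 0.58
gripper_force: 29.9
```

Emit:
{"name": "drive_tool", "arguments": {"rows": [[40,-0.5,2,0,0,0,0],[40,-0.5,2,0,0,0,0],[40,0,0,0,0,0,0]]}}

```text
time_s: 18.33
tcp_pos: [0.5424, 0.098, 0.0886]
ee_rot: [[1.0, -0.002, -0.01], [-0.002, -1.0, -0.007], [-0.01, 0.007, -1.0]]
wrist_force: [-4.5, -10.4, 5.8]
gripper_width: 0.582
gripper_force: 29.9
```

Emit:
{"name": "drive_tool", "arguments": {"rows": [[40,-0.4,2,0,0,0,0],[40,-0.4,2,0,0,0,0],[40,0,0,0,0,0,0]]}}

```text
time_s: 18.58
tcp_pos: [0.5415, 0.1019, 0.0886]
ee_rot: [[1.0, -0.002, -0.011], [-0.002, -1.0, -0.008], [-0.011, 0.008, -1.0]]
wrist_force: [-5.7, -11.0, 5.4]
gripper_width: 0.578
gripper_force: 29.9
```

Emit:
{"name": "drive_tool", "arguments": {"rows": [[40,-0.8,2,0,0,0,0],[40,-0.8,2,0,0,0,0],[40,0,0,0,0,0,0]]}}

```text
time_s: 18.83
tcp_pos: [0.5405, 0.1063, 0.0886]
ee_rot: [[1.0, -0.002, -0.009], [-0.002, -1.0, -0.007], [-0.009, 0.007, -1.0]]
wrist_force: [-3.9, -9.9, 5.1]
gripper_width: 0.576
gripper_force: 29.9
```

Emit:
{"name": "drive_tool", "arguments": {"rows": [[40,-0.4,2,0,0,0,0],[40,-0.4,2,0,0,0,0],[40,0,0,0,0,0,0]]}}

```text
time_s: 19.08
tcp_pos: [0.5398, 0.1105, 0.0886]
ee_rot: [[1.0, -0.002, -0.009], [-0.002, -1.0, -0.006], [-0.009, 0.006, -1.0]]
wrist_force: [-4.3, -9.0, 4.0]
gripper_width: 0.577
gripper_force: 29.9
```

Emit:
{"name": "drive_tool", "arguments": {"rows": [[40,-0.4,2.5,0,0,0,0],[40,-0.2,2.5,0,0,0,0],[40,-0.2,2.5,0,0,0,0],[40,0,0,0,0,0,0]]}}

```text
time_s: 19.42
tcp_pos: [0.539, 0.1177, 0.0886]
ee_rot: [[1.0, -0.002, -0.009], [-0.002, -1.0, -0.007], [-0.009, 0.007, -1.0]]
wrist_force: [-3.2, -9.9, 4.5]
gripper_width: 0.583
gripper_force: 29.9
```

Emit:
{"name": "drive_tool", "arguments": {"rows": [[40,0,2.5,0,0,0,0],[40,0,2.5,0,0,0,0],[40,0,2.5,0,0,0,0],[40,0,0,0,0,0,0]]}}

```text
time_s: 19.75
tcp_pos: [0.5387, 0.1248, 0.0886]
ee_rot: [[1.0, -0.002, -0.01], [-0.002, -1.0, -0.008], [-0.01, 0.008, -1.0]]
wrist_force: [-4.4, -11.0, 5.7]
gripper_width: 0.578
gripper_force: 29.9
```

Emit:
{"name": "drive_tool", "arguments": {"rows": [[40,0,2.5,0,0,0,0],[40,0.2,2.5,0,0,0,0],[40,0,0,0,0,0,0],[40,0,0,0,0,0,0]]}}

```text
time_s: 20.08
tcp_pos: [0.5388, 0.1295, 0.0886]
ee_rot: [[1.0, -0.002, -0.01], [-0.002, -1.0, -0.008], [-0.01, 0.008, -1.0]]
wrist_force: [-4.2, -11.4, 5.3]
gripper_width: 0.576
gripper_force: 29.9
```

```bash
python3 - <<'E'
from h import *
s=sense(); print(s["tcp_pos"],s["time_s"],s["wrist_force"])
p=capture("scene"); save(p,"s6.png"); a=cv2.imread("pics/s6.png")[175:295,190:350]
cv2.imwrite("pics/s6c.png",cv2.resize(a,(800,600),interpolation=cv2.INTER_CUBIC))
X=s["tcp_pos"].copy() if hasattr(s["tcp_pos"],"copy") else list(s["tcp_pos"]); X[2]=.093
q=w2px(p,X); print((q[0]-190)*5,(q[1]-175)*5)
E
```

```text
[0.53878826 0.12946759 0.08860292] 20.0833 [ -4.23659714 -11.36383846   5.29052263]
487.46472736135587 269.94938031842423
```

View pics/s6c.png

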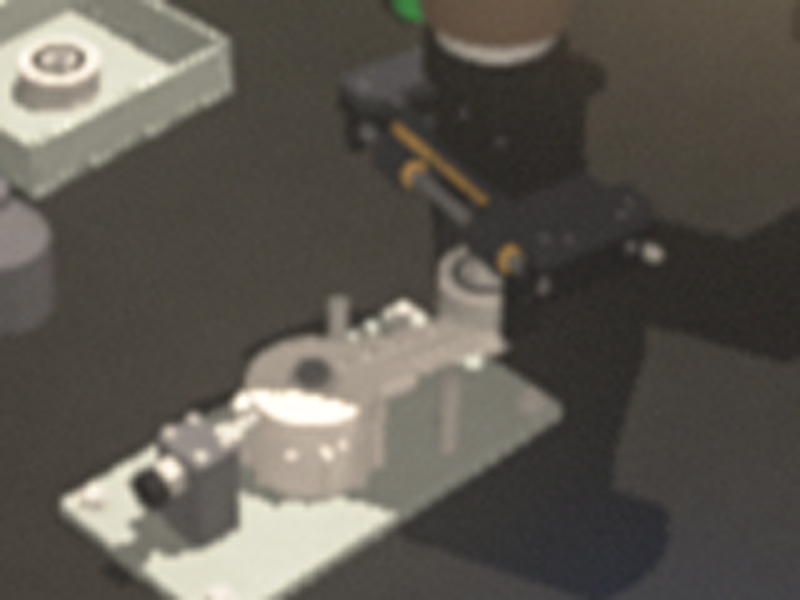

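```bash
python3 -c "
from station import finish_job; print(finish_job())"
```

```text
the job is handed in; nothing more can be done
None
```

The job is handed in. The wide-bore roller is fully home on the stud, the other is in the returns tray, and the gripper is holding the arm back at about 0.61 rad (estimated from the tool position), past the click point. The first push stalled at the pawl: wrist force reached about 64 N and the jaws were forced open, so I backed off, regripped and pushed more slowly.

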